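# Shut and pin a clamshell board test jig

## Robot

A 6-joint arm with a two-finger parallel gripper is mounted at the origin on a cart in front of the work surface, level with it; the furniture and walls round the work are solid. World frame = base frame: x ahead of the robot, y to its left, z up, the work surface at z = 0. Lengths are in m, angles in rad, forces in N, time in s.
With the tool pointing down it reaches from about 0.25 to 0.725 m from the base axis. Payload 9.7 kg.
Tool frame: the origin (TCP) lies at the centre of the arm's flange, where the gripper is bolted on; the fingertips stand 173 mm ahead of it and the grasp point (between the pads) lies 155 mm ahead of it; z points along the fingers, y is the direction in which the jaws open and shut (so a half turn about z gives the same grasp; the last joint's range is limited). The gripper opens to 85 mm and grips with 20 to 120 N. Pads are 22 mm wide; open, the fingers measure 114 mm over their backs; the gripper's body (76 mm by 85 mm) begins 54 mm behind the grasp point. The pads swing forward as they close: fully open they stand 13 mm farther back than shut.
Start: joints at [-1.107, 0.087, 0.176, 1.66, 0, 1.571], TCP at [0.246, -0.492, 0.405] pointing down, gripper open.
Joint ranges: [-3.13, 3.13], [-0.85, 1.81], [-1.15, 1.24], [-2.2, 2.28], [-1.44, 1.52], [-3.14, 3.14]. Speed limits (rad/s): [2.22, 2.22, 2.57, 3.14, 3.14, 3.14].

## Interface

Orientations are given as a unit quaternion [w, x, y, z].
In Python, from rig import manip gives the robot as it stands.
- The arm moves only by the shell command python3 -m inch 'ROWS'. ROWS is JSON, a list of rows, each a list of 7 numbers: the opening, from 0 (shut) to 1 (fully open), then the shift along the tool's x, y, z in cm, then the turn, a rotation vector about the tool's x, y, z in degrees. In form: [[gripper, dx, dy, dz, wx, wy, wz], ...]. A call has exactly 8 rows; each row is the pose to reach, as a shift and turn from the pose commanded when the call began, along the tool's axes at that moment; what a row does not reach only later rows make up. A row lasts 1/12 s, in which the tool goes at most 41.7 mm and 7.16 degrees, less where a joint would pass 70% of its speed; a pose out of reach is approached as far as the arm can. A call with a gripper value outside its range is refused whole. The fingers move at their own pace and stop on an object; the grip force is fixed at half the most. Time passes only in rows, so rows that repeat a pose let the fingers close, or fill a call up. It gives the time, the measured TCP pose, the force and the opening at its end, in the units of the state.
- manip.read_state(): the state, without advancing time (a new reading comes with each control period).
- manip.snapshot(name): name is "scene" or "side" or "wrist"; returns a dict with "color" (480x640x3 uint8, red, green, blue), "depth" (480x640 float32, m along the optical axis (not along the pixel's ray), 0 where there is no reading), "fov_y" (degrees; the focal length in pixels is half the picture's height over the tangent of half this angle, whatever the lens; pixels are square), "cx", "cy" (the principal point, pixels), "pose" (4x4, takes a point from camera to world coordinates). Camera axes: x right, y up, looking along -z (the intrinsics and any distortion apply to the point x, -y, -z); pixel columns grow to the right and rows downward; lengths in m; the calibration is good to about 2 mm. The wrist camera is an equidistant fisheye: a pixel r from the principal point sees the ray r / f radians off the axis. A picture is of the moment at which its call begins.
- manip.finish_job(): hands the job in, once; it reports no verdict.
The state is a dict: "time": time; "joint_pos": joint angles; "joint_vel": joint speeds; "joint_efforts": joint torques, N m; "ee_pos": TCP position; "eef_rot": TCP orientation; "contact_force": force on the tool from outside, world axes, zero at the start; "moment": the same for the moment, N m; "width": finger opening in m.
Only numpy, scipy, OpenCV 4.12 (cv2) and the standard library are available. Lean on these libraries where they do the work, as an engineer would, in place of code of your own. Each camera call takes 0.05 s, during which the arm holds its last target. There are 200 camera calls.

## Task

Shut the hinged lid of the board test jig, then take the red-handled locking pin out of its black block and put it down through the hole in the lid into the hole of the jig's block underneath. Push the pin down until its collar has pressed the springy lid all the way down, and finish like that: still holding the pin and pushing, without letting go. Leave the round tip cleaner, the pliers and the syringe where they are.

Things in the scene. Friction and masses are not known exactly. Their poses are not given: they have to be found in the camera images.
- jig: fixed base of the test jig, a grey plate 210 (x) by 170 (y) by 18 mm with a green circuit board lying on it; origin under its centre, on the bench top. Its -x side is the front (roughly towards the robot, turned by up to 0.3 rad), its +x side carries the lid's hinge
- lid_hinge (a point): middle of the lid's hinge axis, which runs along the jig's y axis 92 mm behind the jig's centre, 61 mm above the bench (55 mm with the lid pressed down)
- lid (a joint): opening angle of the lid in rad: 0 shut (level), grows as its front edge swings up, up to 1.3. The hinge is stiff: the lid stays at any angle where it is left; 1 to 3 N on its front edge move it. The lid is a blue frame with a clear window, 166 mm wide, 10 mm thick, reaching 188 mm forward from the hinge axis
- yoke (a joint): how far the hinge and with it the shut lid have been pressed down against springs, in m: 0 at rest, 0.006 at the stop (lid fully down). With the lid shut, it begins to go down at about 3 N and takes about 11 N to stay fully down; let go, it rises again
- lid_hole (a point): centre of the upper mouth of the 14 mm round hole in the lid, on the lid's middle line 162 mm from the hinge axis, in the lid's upper face; the axes are those of the lid, which turns with it (z is the normal of its upper face). With the lid shut it stands 66 mm above the bench, straight above block_hole
- lid_pad (a point): centre of the upper face of the left one of two black rubber press pads on the lid, 36 (along the lid) by 40 mm, 52 mm to the left (jig's +y) of the lid hole; the right one lies as far to the other side. Good place to push the lid shut; it is 2.5 mm above the lid's upper face
- block_hole (a point): centre of the upper mouth of the 13 mm round hole in the jig's aluminium block, 49 mm above the bench, 70 mm in front of the jig's centre; 31 mm deep
- pin_grip (a point): centre of the pin's red round handle, 20 mm in diameter and 46 mm high, z up along the pin towards the handle's end. Below the handle: a steel collar 26 mm in diameter and 6 mm high, whose lower face lies 30 mm below this point (its upper face 24 mm below), then the steel shaft, 10 mm in diameter and 40 mm long, with a tapered end. The pin weighs about 70 g. At the start it stands upright in pin_block with this point 76 mm above the bench
- pin_tip (a point): lower end of the pin's shaft, 70 mm below pin_grip along the pin's axis
- pin_block: fixed black block 50 by 50 by 46 mm in which the pin stands upright in a 13 mm hole, its collar resting on the top; either to the left or to the right of the jig; origin under its centre
- tip_cleaner: bystander: round black pot, 64 mm across, 37 mm high, on the side of the jig where the pin is not; origin under its centre
- needle_pliers: bystander: pliers with black handles lying behind the work on the left, 134 by 43 by 11 mm; origin under its centre
- flux_syringe: bystander: white syringe lying behind the work on the right, 119 by 28 by 17 mm; origin under its centre
Not all that is in view belongs to the job. Of the things that look like the part that bears pin_grip, the middle-sized one is meant.

How it is judged:
On the way, in this order (a step that is already met when the one before it is completed fails the run):
1. the lid is shut, the pin not yet in it (value of joint lid below 0.04 rad and horizontal distance between pin_tip and block_hole above 0.03 m), for 0.2 s.
2. the pin is through the lid and into the block (value of joint lid below 0.04 rad and horizontal distance between pin_tip and block_hole below 0.005 m and z of pin_tip in the frame of jig below 0.034 m), for 0.2 s.
At the end, for the whole second after the job is handed in: Lid shut (below 0.04 rad) and pressed down at least 4.5 of its 6 mm; pin upright (0.12 rad) through lid and block, tip within 5 mm of the hole axis and 24 mm below the block top; collar bears on the lid with over 3 N, fingers still hold or push the pin with over 3 N (value of joint lid below 0.04 rad and value of joint yoke above 0.0045 m and horizontal distance between pin_tip and block_hole below 0.005 m and z of pin_tip in the frame of jig below 0.025 m and angle between pin_grip's own z axis and vertical below 0.12 rad and contact force between the fingers and pin above 3 N and contact force between pin and lid above 3 N); the arm keeps its last pose, push and grip.
It fails at once if the tip cleaner, the pliers or the syringe moved by more than 2 cm (distance of any of tip_cleaner, needle_pliers, flux_syringe from where it was at the start of the episode above 0.02 m).
It also fails if it takes over 43 s, if anything falls off the work surface, if the arm or the gripper's body presses on something with over 40 N, if the wrist force passes 120 N, or if a joint passes its speed limit or range.

## Working session

There is one attempt and no reset: what is moved stays moved. The work goes in short steps, Python scripts to look and compute and a shell command to move; the robot and the scene stay as the last step left them, time stands still between calls to the robot, and variables do not carry over. Pictures are saved under pics/ and viewed, about 8 in all and at most 12, crops included, and the job is handed in when it is done.

```bash
mkdir -p pics; ls; cat > h.py <<'E'
import numpy as np, cv2, pickle
from rig import manip
from scipy.spatial.transform import Rotation as R
def snap(n,f):
    s=manip.snapshot(n); cv2.imwrite(f'pics/{f}.png',s['color'][:,:,::-1]); pickle.dump(s,open(f'pics/{f}.pkl','wb')); return s
def load(f): return pickle.load(open(f'pics/{f}.pkl','rb'))
def w(s,u,v,d=None):
    # world point(s) from pixel, pinhole
    u=np.asarray(u,float);v=np.asarray(v,float)
    f=240/np.tan(np.radians(s['fov_y'])/2)
    if d is None: d=s['depth'][v.astype(int),u.astype(int)]
    p=np.stack([(u-s['cx'])/f*d,-(v-s['cy'])/f*d,-d],-1)
    return p@s['pose'][:3,:3].T+s['pose'][:3,3]
def rayz(s,u,v,z):
    o=s['pose'][:3,3]; r=w(s,u,v,1.0)-o
    return o+r*((z-o[2])/r[2])
E
python3 - <<'E'
from h import *
a=snap('scene','s0');b=snap('side','d0')
for s in(a,b):print(s['fov_y'],s['cx'],s['cy'],s['pose'].round(3).tolist())
print(manip.read_state())
E
```

```text
pics
57.887550756241126 323.055981400488 236.05423294130483 [[-0.708, 0.519, -0.479, 0.112], [-0.706, -0.533, 0.467, 0.47], [-0.013, 0.668, 0.744, 0.737], [0.0, 0.0, 0.0, 1.0]]
54.53943808124425 324.4574584055718 242.45644194497967 [[-0.99, 0.04, -0.132, 0.406], [-0.136, -0.436, 0.89, 0.907], [-0.022, 0.899, 0.437, 0.509], [0.0, 0.0, 0.0, 1.0]]
{'time': 0.1, 'joint_pos': array([-1.10695400e+00,  8.73645160e-02,  1.75221210e-01,  1.65978242e+00,
        8.74608494e-06,  1.57079485e+00]), 'joint_vel': array([-0.00137677, -0.00027122,  0.00178218,  0.0006828 ,  0.0019492 ,
       -0.00111322]), 'joint_efforts': array([-1.60334512e-03, -5.21562195e+01,  4.65652013e+01,  1.60427741e-02,
        2.17587331e-05,  3.81333041e-05]), 'ee_pos': array([ 0.24606308, -0.4918845 ,  0.40408017]), 'eef_rot': array([-5.50583700e-04,  9.73226292e-01,  2.29848354e-01, -1.25538003e-04]), 'contact_force': array([ 0.47269504, -0.16125941,  0.17436564]), 'moment': array([ 0.00063352, -0.01358693,  0.02365638]), 'width': 0.08557629452880451}
```

View pics/s0.png

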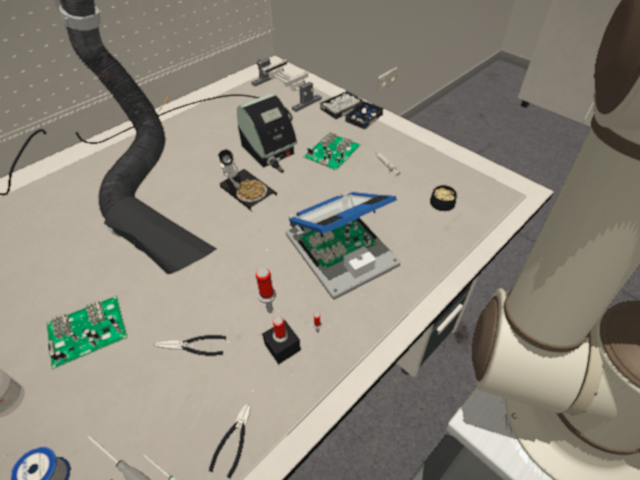

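View pics/d0.png

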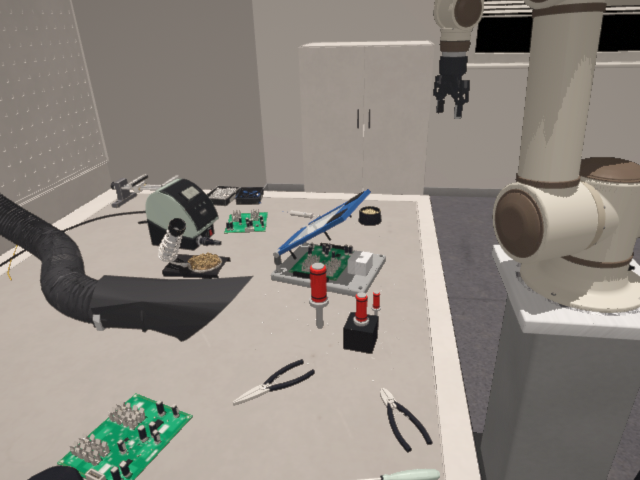

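Three things look like the pin in the scene view: a large one at (264,283), a middle one in the black block at (280,328), and a small one at (317,320). I choose the middle one, in the block; next I check it in a crop.

```bash
python3 - <<'E'
from h import *
a=load('s0');b=load('d0')
A=cv2.resize(a['color'][185:365,250:410],None,fx=3.3,fy=3.3,interpolation=cv2.INTER_CUBIC)
B=cv2.resize(b['color'][180:355,265:395],None,fx=3.3,fy=3.3,interpolation=cv2.INTER_CUBIC)[:594]
h=594;B=cv2.copyMakeBorder(B,0,h-B.shape[0],0,0,0)
A=A[:h,:]
C=np.hstack([A,B]);C=cv2.resize(C,None,fx=.825,fy=.825); print(C.shape); cv2.imwrite('pics/c1.png',C[:,:,::-1])
for s,n in((a,'s'),(b,'d')):
    c=s['color'].astype(int); red=((c[...,0]>110)&(c[...,1]<70)&(c[...,2]<70)).astype(np.uint8)
    k,l,st,ce=cv2.connectedComponentsWithStats(red)
    for i in range(1,k):
        if st[i,4]>15:
            vv,uu=np.where(l==i); p=w(s,uu,vv); ok=s['depth'][vv,uu]>0
            print(n,st[i].tolist(),p[ok].min(0).round(3),p[ok].max(0).round(3),np.median(p[ok],0).round(3))
E
```

```text
(490, 790, 3)
s [256, 273, 17, 23, 221] [0.503 0.216 0.078] [0.524 0.238 0.13 ] [0.508 0.231 0.104]
s [315, 318, 5, 8, 36] [0.412 0.191 0.038] [0.419 0.198 0.064] [0.415 0.195 0.052]
s [274, 321, 11, 16, 116] [0.432 0.253 0.047] [0.458 0.269 0.1  ] [0.435 0.264 0.082]
d [310, 267, 16, 7, 63] [0.507 0.226 0.122] [0.533 0.242 0.129] [0.518 0.237 0.126]
d [310, 274, 17, 24, 327] [0.506 0.094 0.02 ] [0.533 0.243 0.12 ] [0.518 0.238 0.098]
d [373, 294, 6, 14, 61] [0.417 0.194 0.034] [0.426 0.202 0.063] [0.421 0.198 0.048]
d [312, 297, 15, 5, 35] [0.507 0.228 0.067] [0.53  0.242 0.072] [0.517 0.237 0.069]
d [356, 296, 11, 5, 30] [0.436 0.262 0.094] [0.452 0.272 0.099] [0.443 0.269 0.097]
d [356, 301, 11, 17, 155] [0.435 0.264 0.06 ] [0.452 0.274 0.092] [0.443 0.269 0.077]
d [356, 318, 11, 4, 17] [0.435 0.264 0.052] [0.451 0.271 0.058] [0.443 0.27  0.056]
```

View pics/c1.png

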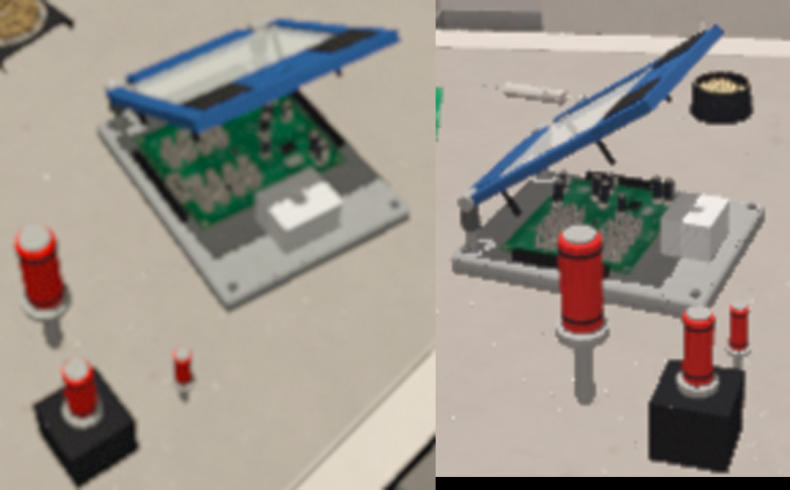

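The crop confirms it: the middle pin stands with its collar on the black block, and the jig has its lid half open. Now the jig pose and lid angle.

```bash
python3 - <<'E'
from h import *
a=load('s0');b=load('d0')
cs={'s':[(399.9,264),(334.5,297.8),(286.7,232.8)],'d':[(385.8,256.4),(363.8,293.1),(272,276)]}
for s,n in((a,'s'),(b,'d')):
    P=np.array([rayz(s,u,v,.018) for u,v in cs[n]]); print(n,P.round(4).tolist())
    fr,fl,bl=P[:,:2]; e=fl-fr; f=bl-fl
    print('len',np.linalg.norm(e),np.linalg.norm(f),'yaw',np.arctan2(-e[0],e[1]),np.arctan2(f[1],f[0]),'ctr',(fr+bl)/2)
print('hole',rayz(a,362.8,256.6,.049),rayz(b,365.6,257,.049))
# clouds
pl=[];bk=[];lid=[]
for s in(a,b):
    V,U=np.mgrid[0:480,0:640];ok=s['depth']>0;p=w(s,U[ok],V[ok]);c=s['color'][ok].astype(int)
    m=(p[:,0]>.35)&(p[:,0]<.75)&(p[:,1]>-.15)&(p[:,1]<.25)
    p=p[m];c=c[m]
    q=p[(p[:,2]>.045)&(p[:,2]<.053)&(c.min(1)>120)&(p[:,0]<.6)]
    print('blk',len(q),q.mean(0).round(4),q.min(0).round(3),q.max(0).round(3))
    bl=p[(c[:,2]>c[:,0]+50)&(p[:,2]>.05)]
    print('lid',len(bl),bl.min(0).round(3),bl.max(0).round(3))
    cc=bl.mean(0);n=np.linalg.svd(bl-cc)[2][2];n*=np.sign(n[2]);print(cc.round(3),n.round(3),'ang',np.arccos(n[2]))
    t=bl[bl[:,2].argsort()[-15:]];print('top',t.mean(0).round(3))
E
```

```text
s [[0.4041, -0.0377, 0.018], [0.4434, 0.1192, 0.018], [0.6408, 0.0689, 0.018]]
len 0.16183921334359797 0.20363016302016698 yaw -0.24581596786812096 -0.2495113559300464 ctr [0.522416   0.01560273]
d [[0.4066, -0.0334, 0.018], [0.4465, 0.1263, 0.018], [0.6428, 0.0787, 0.018]]
len 0.1645965981132052 0.20205887071954076 yaw -0.24449959007517374 -0.23774181877113754 ctr [0.52472318 0.02267554]
hole [0.45743491 0.02172452 0.049     ] [0.44884444 0.03280641 0.049     ]
blk 386 [0.4565 0.0364 0.0495] [0.413 0.002 0.045] [0.482 0.238 0.053]
lid 1097 [ 0.447 -0.086  0.061] [0.636 0.108 0.175]
[0.512 0.029 0.143] [ 0.542 -0.13   0.83 ] ang 0.5916570208672571
top [0.468 0.024 0.174]
blk 260 [0.4618 0.034  0.0488] [ 0.436 -0.031  0.045] [0.58  0.229 0.052]
lid 726 [ 0.448 -0.073  0.064] [0.633 0.11  0.174]
[0.532 0.048 0.132] [ 0.547 -0.127  0.828] ang 0.5960826724774226
top [0.471 0.033 0.173]
```

```bash
cat >> h.py <<'E'
def to(x,y,z,s=None):
    "cm shift in tool axes to world TCP point; also rotvec to point straight down at present yaw"
    s=s or manip.read_state(); q=s['eef_rot']; r=R.from_quat([q[1],q[2],q[3],q[0]])
    d=r.inv().apply(np.array([x,y,z])-s['ee_pos'])*100
    Y=r.as_matrix()[:,1]; zt=np.array([0,0,-1.]); Y=Y-zt*(Y@zt); Y/=np.linalg.norm(Y)
    t=R.from_matrix(np.stack([np.cross(Y,zt),Y,zt],1))
    print('shift cm',d.round(2),'level',np.degrees((r.inv()*t).as_rotvec()).round(2),'jaw deg',np.degrees(np.arctan2(Y[1],Y[0])).round(1),'t',s['time'],'F',s['contact_force'].round(1))
E
python3 - <<'E'
from h import *
to(.4985,.079,.375)
E
```

```text
shift cm [ 48.12 -39.76   2.95] level [-0.06 -0.   -0.  ] jaw deg -63.4 t 0.1 F [ 0.5 -0.2  0.2]
```

```bash
python3 -m inch '[[0,3,-2.5,0,0,0,-7],[0,6,-5,0,0,0,-14],[0,9,-7.5,0,0,0,-21],[0,12,-10,0,0,0,-28],[0,15,-12.5,0,0,0,-35],[0,18,-15,0,0,0,-42],[0,21,-17.5,0,0,0,-49],[0,24,-20,0,0,0,-56]]'; python3 - <<'E'
from h import *
to(.4985,.079,.375);print(manip.read_state()['joint_pos'])
E
```

```text
time: 0.77
ee_pos: [0.3713, -0.2039, 0.4045]
eef_rot: [-0.0, 0.75, 0.662, 0.0]
contact_force: [0.6, -0.1, -0.2]
width: -0.0001
shift cm [29.64  9.12  2.95] level [-0. -0. -0.] jaw deg -7.1 t 0.7667 F [ 0.6 -0.1 -0.2]
[-5.02059795e-01 -2.12545523e-01 -1.08486815e-01  1.67487771e+00
  1.95489653e-05  1.19272945e+00]
```

```bash
python3 -m inch '[[0,3.9,1.2,0.3,0,0,-5],[0,7.8,2.4,0.6,0,0,-10],[0,11.7,3.6,1,0,0,-15],[0,15.6,4.8,1.5,0,0,-20],[0,19.5,6,2,0,0,-25],[0,23.4,7.2,2.5,0,0,-30],[0,27,8.3,2.9,0,0,-30],[0,29.6,9.1,2.9,0,0,-30]]'; python3 - <<'E'
from h import *
to(.4985,.079,.335)
s=snap('wrist','w0');print(s['fov_y'],s['cx'],s['cy'],s['pose'].round(3).tolist())
E
```

```text
time: 1.43
ee_pos: [0.5003, 0.079, 0.3743]
eef_rot: [-0.001, 0.554, 0.832, -0.0]
contact_force: [-0.0, -0.7, 0.7]
width: 0.0001
shift cm [ 0.06 -0.16  3.93] level [-0.08 -0.04 -0.  ] jaw deg 22.7 t 1.4333 F [-0.  -0.7  0.7]
65.70646984690485 322.9204711913728 244.21221347811323 [[0.923, -0.368, -0.112, 0.47], [0.385, 0.882, 0.272, 0.148], [-0.001, -0.294, 0.956, 0.343], [0.0, 0.0, 0.0, 1.0]]
```

View pics/w0.png

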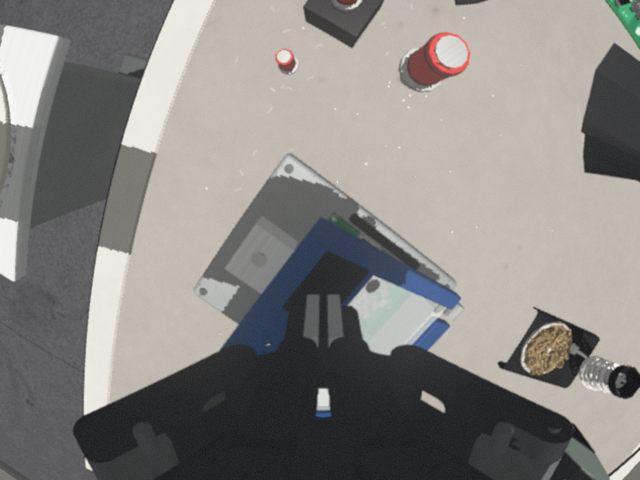

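Wrist view: block hole at (260,257), fingertips at about (324,300) over the left pad, and jig screws at (289,168) and (203,292).

```bash
cat >> h.py <<'E'
def fz(s,u,v,z):
    f=240/np.tan(np.radians(s['fov_y'])/2); x,y=u-s['cx'],v-s['cy']; r=np.hypot(x,y); t=r/f
    d=np.array([np.sin(t)*x/r,-np.sin(t)*y/r,-np.cos(t)]); d=s['pose'][:3,:3]@d; o=s['pose'][:3,3]
    return o+d*(z-o[2])/d[2]
E
python3 - <<'E'
from h import *
s=load('w0')
print('hole',fz(s,260,257,.049),'screws',fz(s,289,168,.018),fz(s,203,292,.018),'corner',fz(s,291,153,.018))
E
```

```text
hole [0.45969406 0.03348193 0.049     ] screws [0.45383783 0.1084475  0.018     ] [ 0.41711541 -0.0362558   0.018     ] corner [0.45053722 0.12136042 0.018     ]
```

```bash
python3 -m inch '[[0,0,0,1,0,0,0],[0,0,0,2,0,0,0],[0,0,0,3,0,0,0],[0,0,0,3.5,0,0,0],[0,0,0,4,0,0,0],[0,0,0,4.5,0,0,0],[0,0,0,5,0,0,0],[0,0,0,5,0,0,0]]'; python3 - <<'E'
from h import *
to(.468,.086,.2415)
E
```

```text
time: 2.15
ee_pos: [0.4996, 0.0757, 0.3248]
eef_rot: [-0.0, 0.555, 0.832, -0.0]
contact_force: [-0.3, -0.0, 0.2]
width: 0.0001
shift cm [ 2.16 -2.52  8.33] level [-0.04 -0.   -0.  ] jaw deg 22.5 t 2.15 F [-0.3 -0.   0.2]
```

```bash
python3 -m inch '[[0,0.3,-0.4,1.2,0,0,0],[0,0.7,-0.8,2.4,0,0,0],[0,1,-1.2,3.6,0,0,0],[0,1.3,-1.6,4.8,0,0,0],[0,1.6,-1.9,6,0,0,0],[0,1.9,-2.2,7,0,0,0],[0,2.1,-2.4,7.8,0,0,0],[0,2.1,-2.4,8.4,0,0,0]]'; python3 - <<'E'
from h import *
to(.468,.086,.2395)
E
```

```text
time: 2.82
ee_pos: [0.469, 0.0864, 0.2411]
eef_rot: [-0.0, 0.555, 0.832, -0.0]
contact_force: [-4.0, 1.2, 5.2]
width: 0.0003
shift cm [ 0.   -0.11  0.16] level [-0.03 -0.02 -0.  ] jaw deg 22.6 t 2.8167 F [-4.   1.2  5.2]
```

```bash
python3 -m inch '[[0,0,0,0.1,0,0,0],[0,0,0,0.2,0,0,0],[0,0,0,0.2,0,0,0],[0,0,0,0.2,0,0,0],[0,0,0,-1,0,0,0],[0,0,0,-4,0,0,0],[0,0,0,-7,0,0,0],[0,0,0,-9,0,0,0]]'; python3 - <<'E'
from h import *
s=snap('scene','s1');snap('wrist','w1')
V,U=np.mgrid[0:480,0:640];ok=s['depth']>0;p=w(s,U[ok],V[ok]);c=s['color'][ok].astype(int)
bl=p[(c[:,2]>c[:,0]+50)&(p[:,2]>.04)&(p[:,0]>.38)&(p[:,0]<.75)&(p[:,1]>-.15)&(p[:,1]<.25)]
print(bl.min(0),bl.max(0)); q=bl[bl[:,2]>.05]; print(np.linalg.svd(q-q.mean(0))[2][2], np.linalg.lstsq(np.c_[q[:,:2],np.ones(len(q))],q[:,2],rcond=None)[0])
to(.443,.260,.33)
E
```

```text
time: 3.48
ee_pos: [0.4697, 0.0862, 0.3353]
eef_rot: [0.001, 0.555, 0.832, 0.001]
contact_force: [0.6, 1.0, 0.5]
width: 0.0
[ 0.41247062 -0.07815689  0.05661403] [0.63775297 0.11510286 0.26038663]
[-0.03596274  0.06200412 -0.99742778] [-0.03119519  0.0519679   0.08248555]
shift cm [17.09  4.14  0.64] level [ 0.38  0.09 -0.  ] jaw deg 22.6 t 3.5833 F [ 0.7 -0.9 -0.6]
```

View pics/w1.png

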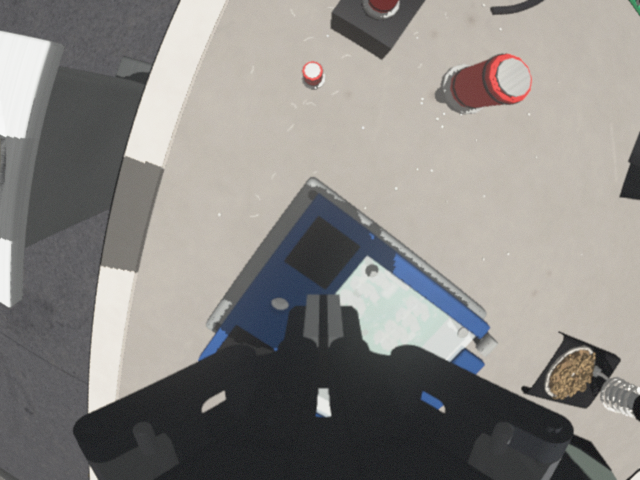

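Lid looks shut; lid hole at (279,304), left pad centre at (323,252).

```bash
python3 - <<'E'
from h import *
s=load('w1')
print('hole',fz(s,279,304,.066),'pad',fz(s,323,252,.0685))
a=load('s1')
V,U=np.mgrid[0:480,0:640];ok=a['depth']>0;p=w(a,U[ok],V[ok]);c=a['color'][ok].astype(int)
q=p[(c[:,2]>c[:,0]+50)&(abs(p[:,2]-.066)<.012)&(p[:,0]>.38)&(p[:,0]<.68)&(p[:,1]>-.12)&(p[:,1]<.15)]
for i in range(3):
    k=np.linalg.lstsq(np.c_[q[:,:2],np.ones(len(q))],q[:,2],rcond=None)[0]; r=q[:,2]-np.c_[q[:,:2],np.ones(len(q))]@k; q=q[abs(r)<2*r.std()]
print(k,len(q),q[:,2].mean())
E
```

```text
hole [0.45850663 0.03295648 0.066     ] pad [0.47241108 0.08255998 0.0685    ]
[-0.00010206 -0.00202757  0.06694552] 1385 0.06683458062372788
```

```bash
python3 -m inch '[[0.6,3.5,0.8,0,0,0,0],[0.6,7,1.7,0,0,0,0],[0.6,10.5,2.5,0,0,0,0],[0.6,13.5,3.3,0,0,0,0],[0.6,15.5,3.8,0,0,0,0],[0.6,17,4.1,0.6,0,0,0],[0.6,17,4.1,0.6,0,0,0],[0.6,17,4.1,0.6,0,0,0]]'; python3 - <<'E'
from h import *
to(.443,.260,.231)
s=snap('wrist','w2');print(manip.read_state()['joint_pos'])
E
```

```text
time: 4.25
ee_pos: [0.4419, 0.2594, 0.3253]
eef_rot: [-0.0, 0.554, 0.832, -0.001]
contact_force: [-0.8, -0.1, 0.5]
width: 0.0507
shift cm [0.02 0.13 9.43] level [-0.06  0.02  0.  ] jaw deg 22.7 t 4.25 F [-0.8 -0.1  0.5]
[ 5.29705474e-01 -1.80686137e-02 -8.47500285e-02  1.50471673e+00
 -3.35533176e-04  1.70592780e+00]
```

View pics/w2.png

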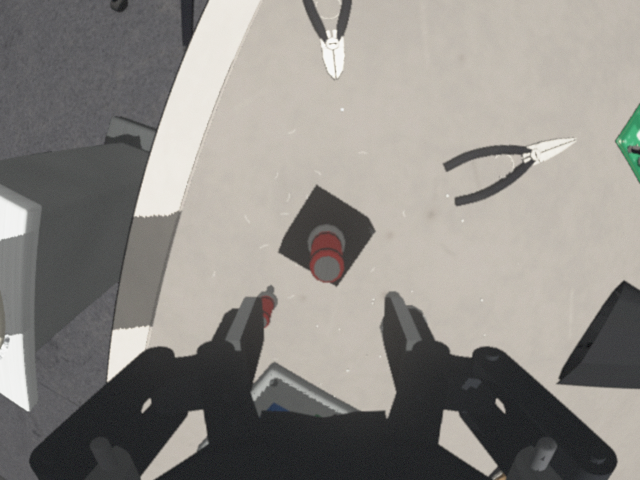

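Lid is level at z≈0.067. Wrist view: handle top at (327,267), collar around (326,240), fingers either side.

```bash
python3 - <<'E'
from h import *
s=load('w2'); print(fz(s,327,267,.099),fz(s,326,239,.052),'small',fz(s,269,290,.064))
# reference: image of grasp axis midpoint: shift
E
```

```text
[0.44186965 0.26135101 0.099     ] [0.4406798  0.26358457 0.052     ] small [0.41740714 0.21855211 0.064     ]
```

```bash
python3 -m inch '[[0.6,0.15,0.05,2,0,0,0],[0.6,0.15,0.05,4,0,0,0],[0.6,0.15,0.05,6,0,0,0],[0.6,0.15,0.05,7.5,0,0,0],[0.6,0.15,0.05,8.7,0,0,0],[0.6,0.15,0.05,9.4,0,0,0],[0.6,0.15,0.05,9.4,0,0,0],[0,0.15,0.05,9.4,0,0,0]]';python3 -m inch '[[0,0,0,0,0,0,0],[0,0,0,0,0,0,0],[0,0,0,0,0,0,0],[0,0,0,0,0,0,0],[0,0,0,0,0,0,0],[0,0,0,0,0,0,0],[0,0,0,0,0,0,0],[0,0,0,0,0,0,0]]'; python3 - <<'E'
from h import *
to(.442,.261,.231)
E
```

```text
time: 4.97
ee_pos: [0.4422, 0.2603, 0.2322]
eef_rot: [0.0, 0.555, 0.832, 0.0]
contact_force: [0.9, 0.5, -0.2]
width: 0.0407
time: 5.63
ee_pos: [0.4423, 0.2607, 0.2329]
eef_rot: [0.001, 0.555, 0.832, 0.001]
contact_force: [-0.3, -0.7, 6.5]
width: 0.0187
shift cm [ 0.04 -0.02  0.19] level [ 0.12  0.   -0.  ] jaw deg 22.6 t 5.6333 F [-0.3 -0.7  6.5]
```

Gripped (width 18.7 mm). Lift straight out.

```bash
python3 -m inch '[[0,0,0,-1,0,0,0],[0,0,0,-2.5,0,0,0],[0,0,0,-4.5,0,0,0],[0,0,0,-6.5,0,0,0],[0,0,0,-8.5,0,0,0],[0,0,0,-10,0,0,0],[0,0,0,-10.5,0,0,0],[0,0,0,-10.5,0,0,0]]'; python3 - <<'E'
from h import *
to(.4585,.0335,.335)
a=snap('side','d1')
E
```

```text
time: 6.3
ee_pos: [0.4421, 0.2607, 0.3383]
eef_rot: [0.0, 0.555, 0.832, 0.001]
contact_force: [0.2, -0.2, 0.1]
width: 0.0186
shift cm [-21.61  -7.21   0.3 ] level [ 0.14 -0.02  0.  ] jaw deg 22.6 t 6.3 F [ 0.2 -0.2  0.1]
```

View pics/d1.png

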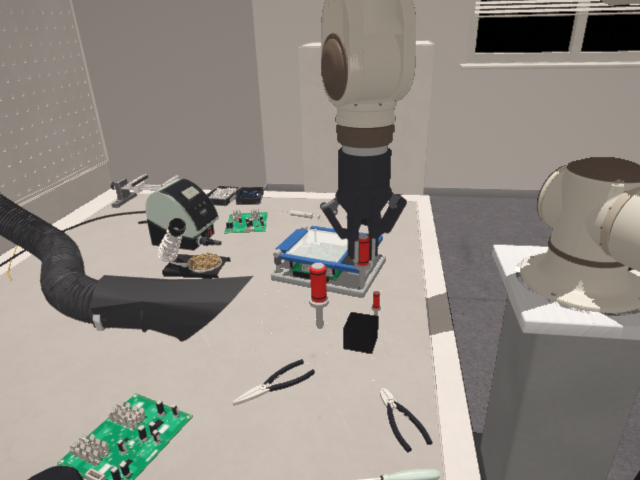

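Lid flat, pin in the gripper and block empty. Move above the lid hole.

```bash
python3 -m inch '[[0,-3.5,-1.2,0,0,0,0],[0,-7,-2.4,0,0,0,0],[0,-10.5,-3.5,0,0,0,0],[0,-14,-4.7,0,0,0,0],[0,-17,-5.7,0,0,0,0],[0,-19.5,-6.5,0,0,0,0],[0,-21.6,-7.2,0.5,0,0,0],[0,-21.6,-7.2,1,0,0,0]]';python3 -m inch '[[0,0,0,1,0,0,0],[0,0,0,1.5,0,0,0],[0,0,0,1.5,0,0,0],[0,0,0,1.5,0,0,0],[0,0,0,1.5,0,0,0],[0,0,0,1.5,0,0,0],[0,0,0,1.5,0,0,0],[0,0,0,1.5,0,0,0]]'; python3 - <<'E'
from h import *
to(.4585,.0335,.30)
s=snap('wrist','w3');a=snap('scene','s3');b=snap('side','d3')
W=cv2.resize(s['color'][200:400,240:400],None,fx=3,fy=3,interpolation=cv2.INTER_CUBIC)
f=lambda s,u,v:cv2.resize(s['color'][v-50:v+50,u-50:u+50],(300,300),interpolation=cv2.INTER_CUBIC)
def pr(s,p):
    q=s['pose'][:3,:3].T@(np.array(p)-s['pose'][:3,3]);F=240/np.tan(np.radians(s['fov_y'])/2);return (int(s['cx']-F*q[0]/q[2]),int(s['cy']+F*q[1]/q[2]))
pa=pr(a,(.4585,.0335,.09));pb=pr(b,(.4585,.0335,.09));print(pa,pb)
C=np.hstack([W,np.vstack([f(a,*pa),f(b,*pb)])]);cv2.imwrite('pics/c3.png',C[:,:,::-1])
E
```

```text
time: 7.02
ee_pos: [0.4583, 0.0306, 0.3254]
eef_rot: [-0.0, 0.556, 0.831, -0.001]
contact_force: [-0.3, -0.4, -1.1]
width: 0.0187
time: 7.68
ee_pos: [0.4585, 0.0337, 0.312]
eef_rot: [0.0, 0.555, 0.832, 0.0]
contact_force: [-1.4, -0.2, -1.4]
width: 0.0186
shift cm [-0.02 -0.01  1.2 ] level [ 0.03  0.01 -0.  ] jaw deg 22.6 t 7.6833 F [-1.4 -0.2 -1.4]
(359, 246) (361, 239)
```

View pics/c3.png

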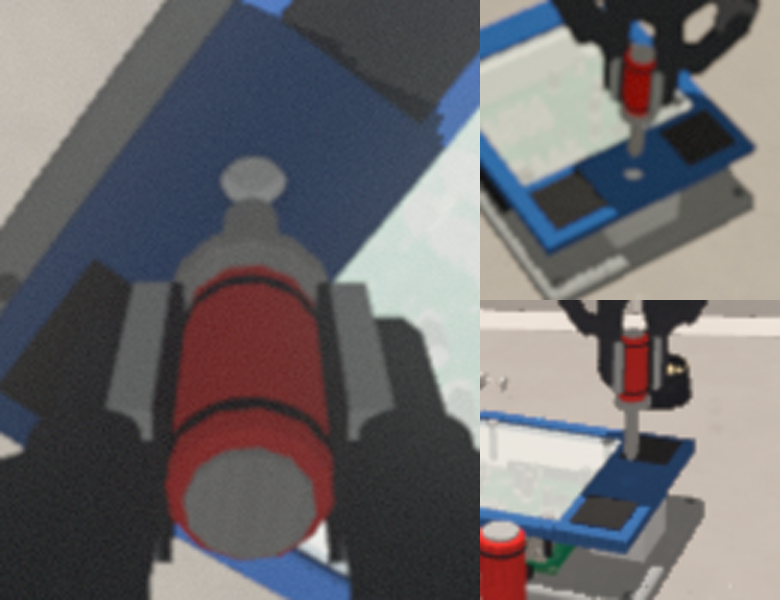

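```bash
python3 - <<'E'
from h import *
s=load('w3');a=load('s3');b=load('d3')
ph=(240+253/3,200+180/3)
print('wrist hole',fz(s,*ph,.066)[:2],'collar',)
print('scene hole',rayz(a,309+153/3,196+174/3,.066)[:2])
for z in(.082,.086,.09):
    print(z,'scene tip',rayz(a,309+156/3,196+152/3,z)[:2],'side tip',rayz(b,311+150/3,189+157/3,z)[:2],'wrist tip',fz(s,240+251/3,200+205/3,z)[:2])
print('wrist top',fz(s,240+250/3,200+503/3,.312-.155+.023)[:2])
E
```

```text
wrist hole [0.45850832 0.03263989] collar
scene hole [0.45735503 0.03167074]
0.082 scene tip [0.46024882 0.02664771] side tip [0.45944177 0.02589796] wrist tip [0.45784938 0.03306102]
0.086 scene tip [0.45812389 0.02935536] side tip [0.45894364 0.03415508] wrist tip [0.45725504 0.03446558]
0.09 scene tip [0.45599896 0.03206301] side tip [0.45844551 0.04241221] wrist tip [0.45666069 0.03587014]
wrist top [0.45668013 0.03498559]
```

```bash
python3 -m inch '[[0,-0.05,0,0.5,0,0,0],[0,-0.05,0,1,0,0,0],[0,-0.05,0,1.5,0,0,0],[0,-0.05,0,1.5,0,0,0],[0,-0.05,0,1.5,0,0,0],[0,-0.05,0,1.5,0,0,0],[0,-0.05,0,1.5,0,0,0],[0,-0.05,0,1.5,0,0,0]]'; python3 - <<'E'
from h import *
to(.4585,.0330,.29)
s=snap('wrist','w4');a=snap('scene','s4')
W=cv2.resize(s['color'][230:300,284:364],None,fx=6,fy=6,interpolation=cv2.INTER_CUBIC)
S=cv2.resize(a['color'][222:274,340:380],None,fx=8,fy=8,interpolation=cv2.INTER_CUBIC)
W=cv2.copyMakeBorder(W,0,416-416,0,0,0) if W.shape[0]==416 else W[:416]
C=np.hstack([W,S]);print(C.shape);cv2.imwrite('pics/c4.png',C[:,:,::-1])
E
```

```text
time: 8.5
ee_pos: [0.4587, 0.033, 0.2969]
eef_rot: [0.0, 0.555, 0.832, 0.0]
contact_force: [-0.3, -0.5, -1.1]
width: 0.0185
shift cm [ 0.   -0.02  0.69] level [ 0.02  0.01 -0.  ] jaw deg 22.6 t 8.5 F [-0.3 -0.5 -1.1]
(416, 800, 3)
```

View pics/c4.png

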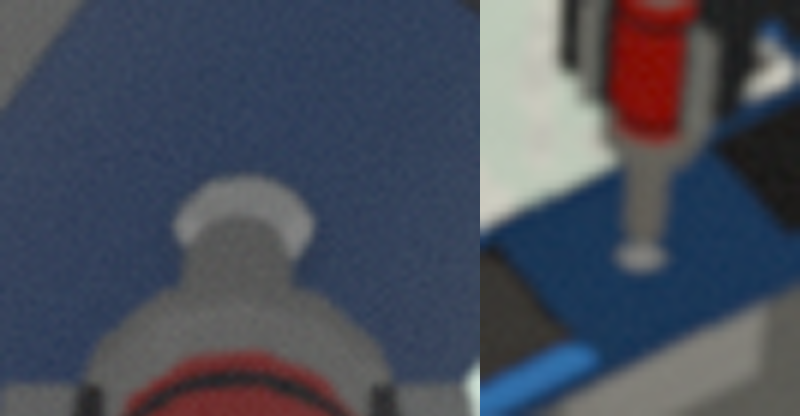

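Wrist crop: hole centre about (244,240), shaft centre about x=240. Scene crop: hole (641,258), shaft x=646. So the offset is about 0.5–1 mm; I nudge and descend, watching the force.

```bash
python3 -m inch '[[0,0.03,0.05,0,0,0,0],[0,0.03,0.05,0.3,0,0,0],[0,0.03,0.05,0.6,0,0,0],[0,0.03,0.05,0.9,0,0,0],[0,0.03,0.05,1.2,0,0,0],[0,0.03,0.05,1.5,0,0,0],[0,0.03,0.05,1.5,0,0,0],[0,0.03,0.05,1.5,0,0,0]]'; python3 - <<'E'
from h import *
to(.4587,.0333,.274);print(manip.read_state()['moment'])
E
```

```text
time: 9.27
ee_pos: [0.459, 0.0334, 0.2814]
eef_rot: [0.0, 0.555, 0.832, -0.0]
contact_force: [1.3, -1.0, -3.2]
width: 0.0189
shift cm [ 0.01 -0.03  0.74] level [-0.02  0.02  0.  ] jaw deg 22.6 t 9.2667 F [ 1.3 -1.  -3.2]
[-0.55528919 -0.48151304 -0.01453151]
```

```bash
python3 -m inch '[[0,0,0,0.2,0,0,0],[0,0,0,0.4,0,0,0],[0,0,0,0.6,0,0,0],[0,0,0,0.6,0,0,0],[0,0,0,0.6,0,0,0],[0,0,0,0.6,0,0,0],[0,0,0,0.6,0,0,0],[0,0,0,0.6,0,0,0]]'; python3 - <<'E'
from h import *
s=manip.read_state();print(s['moment'])
to(.4587,.0333,.274)
a=snap('side','d5')
s=snap('wrist','w5');a=snap('scene','s5')
W=cv2.resize(s['color'][230:300,284:364],None,fx=6,fy=6,interpolation=cv2.INTER_CUBIC)[:416]
S=cv2.resize(a['color'][222:274,340:380],None,fx=8,fy=8,interpolation=cv2.INTER_CUBIC)
cv2.imwrite('pics/c5.png',np.hstack([W,S])[:,:,::-1])
E
```

```text
time: 9.93
ee_pos: [0.459, 0.0334, 0.2756]
eef_rot: [-0.0, 0.555, 0.832, -0.0]
contact_force: [2.8, -3.0, -3.0]
width: 0.0186
[-0.76085999 -0.7256078   0.06702534]
shift cm [-0.   -0.03  0.16] level [-0.01  0.01  0.  ] jaw deg 22.6 t 9.9333 F [ 2.8 -3.  -3. ]
```

View pics/c5.png

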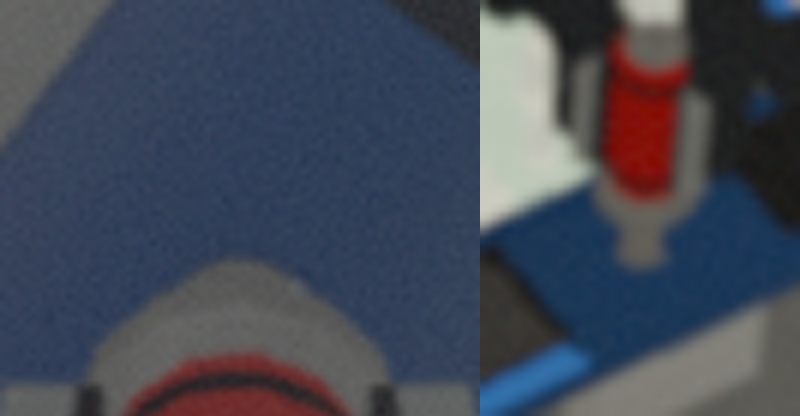

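Pin is through the lid hole, with a side load of (+2.8,−3.0) N. I shift along that load to relieve it.

```bash
python3 -m inch '[[0,-0.05,0.02,0,0,0,0],[0,-0.1,0.04,0,0,0,0],[0,-0.13,0.05,0,0,0,0],[0,-0.13,0.05,0,0,0,0],[0,-0.13,0.05,0,0,0,0],[0,-0.13,0.05,0,0,0,0],[0,-0.13,0.05,0,0,0,0],[0,-0.13,0.05,0,0,0,0]]'; python3 - <<'E'
from h import *
s=manip.read_state();print(s['moment'])
to(.4587,.0333,.26)
E
```

```text
time: 10.75
ee_pos: [0.4599, 0.0325, 0.2757]
eef_rot: [-0.0, 0.555, 0.832, 0.0]
contact_force: [-1.2, 0.1, 0.5]
width: 0.019
[ 0.02498631 -0.00953151  0.00305913]
shift cm [ 0.12 -0.08  1.57] level [ 0.   -0.01  0.  ] jaw deg 22.6 t 10.75 F [-1.2  0.1  0.5]
```

```bash
python3 -m inch '[[0,0,0,0.2,0,0,0],[0,0,0,0.4,0,0,0],[0,0,0,0.6,0,0,0],[0,0,0,0.8,0,0,0],[0,0,0,0.8,0,0,0],[0,0,0,0.8,0,0,0],[0,0,0,0.8,0,0,0],[0,0,0,0.8,0,0,0]]'; python3 - <<'E'
from h import *
s=manip.read_state();print(s['moment'])
to(.4599,.0325,.25)
E
```

```text
time: 11.42
ee_pos: [0.4599, 0.0325, 0.2678]
eef_rot: [0.0, 0.555, 0.832, 0.0]
contact_force: [-0.3, -1.6, -0.3]
width: 0.0184
[-0.00338965 -0.01951858 -0.04721522]
shift cm [ 0.   -0.    1.78] level [ 0.01  0.   -0.  ] jaw deg 22.6 t 11.4167 F [-0.3 -1.6 -0.3]
```

```bash
python3 -m inch '[[0,0,0,0.3,0,0,0],[0,0,0,0.6,0,0,0],[0,0,0,0.9,0,0,0],[0,0,0,1.1,0,0,0],[0,0,0,1.2,0,0,0],[0,0,0,1.3,0,0,0],[0,0,0,1.3,0,0,0],[0,0,0,1.3,0,0,0]]'; python3 - <<'E'
from h import *
s=manip.read_state();print(s['moment'])
to(.4599,.0325,.25)
E
```

```text
time: 12.08
ee_pos: [0.4599, 0.0325, 0.2547]
eef_rot: [-0.0, 0.555, 0.832, 0.0]
contact_force: [-0.5, 0.1, -1.4]
width: 0.0185
[-0.01882845 -0.00922806  0.00655441]
shift cm [0.   0.   0.47] level [ 0. -0.  0.] jaw deg 22.6 t 12.0833 F [-0.5  0.1 -1.4]
```

Free so far. Now press in small steps.

```bash
python3 -m inch '[[0,0,0,0.1,0,0,0],[0,0,0,0.2,0,0,0],[0,0,0,0.3,0,0,0],[0,0,0,0.4,0,0,0],[0,0,0,0.5,0,0,0],[0,0,0,0.5,0,0,0],[0,0,0,0.5,0,0,0],[0,0,0,0.5,0,0,0]]'; python3 -m inch '[[0,0,0,0.1,0,0,0],[0,0,0,0.2,0,0,0],[0,0,0,0.3,0,0,0],[0,0,0,0.3,0,0,0],[0,0,0,0.3,0,0,0],[0,0,0,0.3,0,0,0],[0,0,0,0.3,0,0,0],[0,0,0,0.3,0,0,0]]';python3 - <<'E'
from h import *
s=manip.read_state();print(s['moment'])
to(.4599,.0325,.25)
E
```

```text
time: 12.75
ee_pos: [0.4599, 0.0325, 0.2502]
eef_rot: [0.0, 0.555, 0.832, 0.0]
contact_force: [-1.1, -0.2, 5.8]
width: 0.0185
time: 13.42
ee_pos: [0.4599, 0.0325, 0.2476]
eef_rot: [0.0, 0.555, 0.832, 0.0]
contact_force: [-3.3, -0.2, 9.2]
width: 0.0188
[0.0548365  0.65602137 0.00514177]
shift cm [ 0.   -0.   -0.24] level [ 0.05  0.02 -0.  ] jaw deg 22.6 t 13.4167 F [-3.3 -0.2  9.2]
```

```bash
python3 -m inch '[[0,0,0,0.1,0,0,0],[0,0,0,0.2,0,0,0],[0,0,0,0.2,0,0,0],[0,0,0,0.2,0,0,0],[0,0,0,0.2,0,0,0],[0,0,0,0.2,0,0,0],[0,0,0,0.2,0,0,0],[0,0,0,0.2,0,0,0]]';python3 - <<'E'
from h import *
s=manip.read_state();print(s['moment'])
to(.4599,.0325,.25)
E
```

```text
time: 14.08
ee_pos: [0.4599, 0.0325, 0.2462]
eef_rot: [0.001, 0.555, 0.832, 0.0]
contact_force: [-4.9, -0.1, 15.2]
width: 0.0184
[ 0.06576065  1.15983693 -0.01449487]
shift cm [-0.    0.   -0.38] level [ 0.08  0.02 -0.  ] jaw deg 22.6 t 14.0833 F [-4.9 -0.1 15.2]
```

```bash
python3 -m inch '[[0,0,0,0.1,0,0,0],[0,0,0,0.2,0,0,0],[0,0,0,0.2,0,0,0],[0,0,0,0.2,0,0,0],[0,0,0,0.2,0,0,0],[0,0,0,0.2,0,0,0],[0,0,0,0.2,0,0,0],[0,0,0,0.2,0,0,0]]';python3 - <<'E'
from h import *
s=manip.read_state();print(s['moment'])
to(.4599,.0325,.25)
a=snap('scene','s6');snap('side','d6');b=load('d6')
def lid(a):
    V,U=np.mgrid[0:480,0:640];ok=a['depth']>0;p=w(a,U[ok],V[ok]);c=a['color'][ok].astype(int)
    q=p[(c[:,2]>c[:,0]+50)&(abs(p[:,2]-.062)<.014)&(p[:,0]>.38)&(p[:,0]<.68)&(p[:,1]>-.12)&(p[:,1]<.15)]
    m=np.array([.523,.02,1])
    for i in range(4):
        k=np.linalg.lstsq(np.c_[q[:,:2],np.ones(len(q))],q[:,2],rcond=None)[0]; r=q[:,2]-np.c_[q[:,:2],np.ones(len(q))]@k; q=q[abs(r)<2*r.std()]
    return k,m@k,len(q)
print(lid(load('s1')),lid(a)); print(lid(load('d1')),lid(b))
S=cv2.resize(a['color'][210:290,285:405],None,fx=4,fy=4,interpolation=cv2.INTER_CUBIC)
D=cv2.resize(b['color'][200:280,300:380],None,fx=4,fy=4,interpolation=cv2.INTER_CUBIC)
cv2.imwrite('pics/c6.png',np.hstack([S,D])[:,:,::-1])
E
```

```text
time: 14.75
ee_pos: [0.4598, 0.0325, 0.2456]
eef_rot: [0.001, 0.555, 0.832, 0.001]
contact_force: [-11.2, 0.1, 26.3]
width: 0.0189
[-0.10678903  2.34997638  0.03740353]
shift cm [-0.01  0.01 -0.44] level [ 0.14  0.04 -0.  ] jaw deg 22.6 t 14.75 F [-11.2   0.1  26.3]
(array([-6.17211138e-05, -1.94371398e-03,  6.69277535e-02]), np.float64(0.06685659907580987), 1359) (array([ 0.00362956, -0.00232104,  0.05860835]), np.float64(0.06046018895245049), 1241)
(array([-0.00010057, -0.00203371,  0.06639591]), np.float64(0.06630263311638136), 671) (array([ 0.0027887 , -0.00238248,  0.05858981]), np.float64(0.06000064714384212), 888)
```

View pics/c6.png

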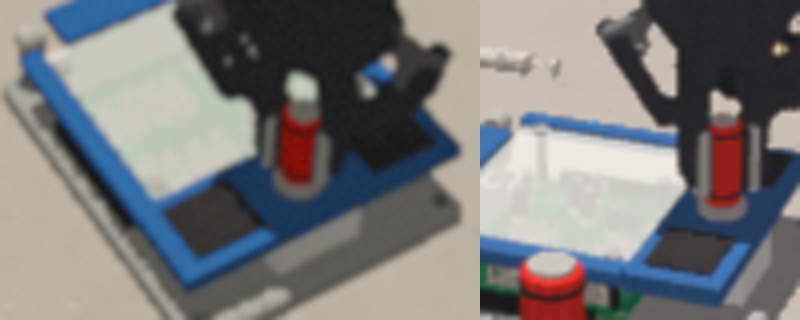

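Collar bears on the lid, and both views put the lid about 6 mm lower, at its stop. Ease the over-push slightly and check.

```bash
python3 -m inch '[[0,0,0,-0.05,0,0,0],[0,0,0,-0.08,0,0,0],[0,0,0,-0.08,0,0,0],[0,0,0,-0.08,0,0,0],[0,0,0,-0.08,0,0,0],[0,0,0,-0.08,0,0,0],[0,0,0,-0.08,0,0,0],[0,0,0,-0.08,0,0,0]]';python3 - <<'E'
from h import *
a=load('s1');to(.4599,.0325,.25);print(manip.read_state()['moment'])
a=snap('scene','s7')
V,U=np.mgrid[0:480,0:640];ok=a['depth']>0;p=w(a,U[ok],V[ok]);c=a['color'][ok].astype(int)
q=p[(c[:,2]>c[:,0]+50)&(abs(p[:,2]-.062)<.014)&(p[:,0]>.38)&(p[:,0]<.68)&(p[:,1]>-.12)&(p[:,1]<.15)]
for i in range(4):
    k=np.linalg.lstsq(np.c_[q[:,:2],np.ones(len(q))],q[:,2],rcond=None)[0]; r=q[:,2]-np.c_[q[:,:2],np.ones(len(q))]@k; q=q[abs(r)<2*r.std()]
for n,x,y in(('mid',.523,.02),('hinge',.612,-.003),('hole',.459,.0325)):print(n,np.array([x,y,1])@k)
E
```

```text
time: 15.52
ee_pos: [0.4599, 0.0325, 0.2459]
eef_rot: [0.001, 0.555, 0.832, 0.001]
contact_force: [-9.4, 1.0, 22.1]
width: 0.019
shift cm [-0.    0.   -0.41] level [ 0.12  0.03 -0.  ] jaw deg 22.6 t 15.5167 F [-9.4  1.  22.1]
[-0.06173931  1.81460059  0.05006278]
mid 0.060469797999201644
hinge 0.060703920421577746
hole 0.06030446258996326
```

```bash
python3 -c "
from rig import manip
print(manip.finish_job()); s=manip.read_state(); print(s['time'],s['contact_force'],s['ee_pos'])"
```

```text
the job is handed in; nothing more can be done
None
the job is handed in; nothing more can be done
```

I shut the lid with the closed fingers on its left pad, then took the middle-sized red pin out of its black block. I put it down through the lid hole into the jig's block and pressed until the lid reached its stop. I handed the job in at about 15.5 s with the pin still gripped and pushed; the hand-in gave no verdict.

**What the last checks showed:**
- **Lid:** it is level, with a slope of about 0.003, and sits about 6 mm lower than at rest at the hinge, middle and hole.
- **Push:** about 22 N vertical, after I eased it back from 26 N.
- **Grip:** finger opening is 19 mm on the 20 mm handle, and the tool is within 0.2° of vertical.
- **Pin tip:** its calculated height is about 20 mm above the bench, which matches the collar resting on the lid.

**What disagreed or was not checked:**
- Camera estimates of the hole differed by 1–3 mm between views. The pin touched the lid hole's edge on the way in, so I corrected by about 1.3 mm, following the side force.
- A side load of about 9 N along −x remained during the final push.
- I did not measure the tip cleaner, pliers and syringe again at the end. No move went near them.

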